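# Level the stand's plate with a press-and-turn foot

### The arm

A 6-joint arm with a two-finger parallel gripper is mounted at the origin on a cart in front of the work surface, level with it; the furniture and walls round the work are solid. World frame = base frame: x ahead of the robot, y to its left, z up, the work surface at z = 0. Lengths are in mm, angles in rad, forces in N, time in s.
With the tool pointing down it reaches from about 325 to 775 mm from the base axis. Payload 5.5 kg.
Tool frame: the origin (TCP) lies at the very end of the fingers, on their centre line; the grasp point (between the pads) lies 19 mm behind it; z points along the fingers, y is the line along which they close (so a half turn about z gives the same grasp; the last joint's range is limited). The gripper opens to 85 mm and grips with 20 to 120 N. Pads are 22 mm wide; open, the fingers measure 114 mm over their backs; the gripper's body (76 mm by 85 mm) begins 54 mm behind the grasp point. The pads swing forward as they close: fully open they stand 13 mm farther back than shut.
Start: joints at [-1.401, 0.091, 1.231, -0, 1.82, -0.057], TCP at [134.915, -584.649, 194.675] pointing down, gripper open.
Joint ranges: [-2.87, 2.87], [-0.86, 2.18], [0.17, 2.46], [-1.51, 4.65], [0.06, 2.69], [-2.65, 2.65]. Speed limits (rad/s): [2.57, 2.57, 3.01, 3.14, 3.14, 3.14].

### API

Orientations are given as a unit quaternion [w, x, y, z].
In Python, from plant import robot gives the robot as it stands.
- The arm moves only by the shell command python3 -m handwheel 'ROWS' [OPENING]. ROWS is a JSON object of lists of equal length, an entry for each row: "travel": the shift along the tool's x, y, z each as a share of 0.4 m, from -1 to 1, a list of three; "rot": the turn, a rotation vector about the tool's x, y, z each as a share of 180 degrees, from -1 to 1, a list of three. In form: {"travel": [[dx, dy, dz], ...], "rot": [[rx, ry, rz], ...]}. A call has 1 to 10 rows; each row is the pose to reach, as a shift and turn from the pose commanded when the call began, along the tool's axes at that moment, turning the shorter way round; what a row does not reach only later rows make up. A row lasts 1/8 s, in which the tool goes at most 62.5 mm and 10.7 degrees, less where a joint would pass 70% of its speed; a pose out of reach is approached as far as the arm can. A call with a number of a shift or a turn outside -1 to 1 is refused whole. A call with a gripper value outside its range is refused whole. OPENING is the closure, from -1 (fully open) to 1 (shut), so that 0 is half open, set as the call begins (- or left out, the last holds). The fingers move at their own pace and stop on an object; the grip force is fixed at half the most. Time passes only in rows, so rows that repeat a pose let the fingers close. It gives the time, the measured TCP pose, the force, the opening and the grip force at its end, in the units of the state.
- robot.get_obs(): the state, without advancing time (a new reading comes with each control period).
- robot.capture(name): name is "side" or "top" or "wrist"; returns (picture, depth): 384x512x3 uint8, red, green, blue; 384x512 float32, mm along the optical axis (not along the pixel's ray), 0 where there is no reading.
- robot.camera_info(name): a dict with "camera_matrix" (3x3 intrinsics, pixels), "origin" and "attitude" of the camera in the world. Camera axes: x right, y down, z forward; pixel columns grow to the right and rows downward; lengths in mm; the calibration is good to about 2 mm. The wrist camera is an equidistant fisheye: a pixel r from the principal point sees the ray r / f radians off the axis. A picture is of the moment at which its call begins: read the wrist's pose just before it. camera_info takes no time and is no camera call; for the wrist camera it gives the pose at the moment of the call.
- robot.close_job(): hands the job in; it is judged then, once.
Trained networks look in the newest picture that a camera, given by its name, has taken for a name from the list of things; names that differ only in an ending like _2 or _b are one class to them, and where a whole thing is asked for, a point or a joint stands for the part that bears it (a point fixed in the world has none). Each returns a list of dicts, best first, with "p" (0 to 1); they miss things now and then, are a little off and sometimes report something else, mostly with a low value. They report only what shows in the picture. A call takes as long as a camera call.
- robot.spot_in(camera, thing): "location" ([row, column] in pixels, amid what is visible of it).
- robot.silhouettes(camera, thing): "pixels" (384x512 bool, what is visible of it) and "location" ([row, column] in pixels, amid what is visible of it).
The state is a dict: "clock": time; "joint_positions": joint angles; "joint_vel": joint speeds; "joint_efforts": joint torques, N m; "tcp_pos": TCP position; "tool_rot": TCP orientation; "contact_force": force on the tool from outside, world axes, zero at the start; "ft_torque": the same for the moment, N m; "width": finger opening in mm; "grip_force": force on a finger pad.
Only numpy, scipy, OpenCV 4.12 (cv2) and the standard library are available. Lean on these libraries where they do the work, as an engineer would, in place of code of your own. Each camera call takes 0.05 s, during which the arm holds its last target. There are 200 camera calls.

### The job

Lay the spirit level on the hinged top plate of the levelling stand, along the plate on the marked place between the two scribed lines, and let go of it. Then take the black wing knob of the levelling foot, press it down so that the foot stands firmly on its pad, and turn it clockwise (seen from above) until the bubble is centred between the two lines of the vial; leave the other things on the bench alone. Finish still holding the knob and pressing it down, with the bubble steady at the centre: do not let go.

Things in the scene. Friction and masses are not known exactly. Their poses are not given: they have to be found in the camera images.
- level_mid (a point): spirit level, a plain aluminium bar 24 mm wide (its x axis), 180 mm long (its y axis) and 42 mm high, 0.22 kg, with a green vial and a white bubble in the middle of its top; this point is its centre, 21 mm above its underside. It may lie either way round on the plate
- bubble (a joint): place of the bubble along the vial, m: 0 = centred between the two lines (which stand at +-11 mm; the bubble is 16 mm long), positive towards the level's own +y end, stops at +-0.022. It moves to the higher end, about 20 mm per degree of slope, and takes about 1.5 s to settle
- seat (a point): marked place for the level: on the upper face of the stand's hinged aluminium plate (100 mm wide, its x; 330 mm long, its y; about 52 mm above the bench), midway between the two scribed lines. y points along the plate from the hinge to the knob, z out of the plate. The hinge axis is 110 mm and the knob's axis 190 mm away. Springs hold the knob end about 6 mm above level until the knob is pressed
- knob_grip (a point): grip point on the axis of the black wing knob, about 124 mm above the bench: the wing is 46 mm long (this point's x), 14 mm thick (its y) and 30 mm high; this point is 10 mm below its top and 20 mm above the round flange (52 mm across) from which the wing rises. The knob turns about the vertical and travels with the plate's end
- knob (a joint): turn of the knob, rad, positive clockwise seen from above, stops at +-1.2, friction about 0.05 N m. It starts near -0.95, the foot wound too short. Clockwise lengthens the foot by 2.9 mm per rad, which raises the pressed plate's knob end and moves the settled bubble about 11 mm per rad towards the knob. About 0.4 to 1.5 rad clockwise is needed from the start
- knob_press (a joint): how far the sprung knob is pushed down into the plate, m, 0 to 0.012 (stop), about 0.7 N per mm. As it is pressed the plate tips down 7 to 12 mm at the knob, until at about 5 N (5 mm here) the foot meets the pad; only what is pressed beyond that loads the foot. 8 to 11 mm is a good firm press, for which the grip point comes down 15 to 22 mm in all. Keep it so: the plate rises again when eased
- foot: levelling foot under the plate's knob end, a steel disc 28 mm across on a screw; origin at the centre of its underside. It meets the pad only when the knob is pressed
- pad: steel pad 40 mm across on the stand's base below the foot, origin at the centre of its underside, 6 mm thick; its height differs by up to 1.2 mm either way from case to case
- safety_glasses: clear wraparound safety glasses, 71x151x50 mm, beside the hinge end of the stand; bystander, origin under their middle
- wax_tin: shallow round brown tin, 86 mm across and 38 mm high, beyond the stand; bystander, origin at the centre of its underside
- sanding_block: cork sanding block 65x110x37 mm, beyond the level; bystander, origin at the centre of its underside

How it is judged:
By the outcome, as a careful person would: the job done as asked, in the order asked, and still so for the second after the job is handed in, while the arm keeps its last pose, push and grip.
It also fails if it takes over 51 s, if anything falls off the work surface, if the arm or the gripper's body presses on something with over 40 N, if the wrist force passes 120 N, or if a joint passes its speed limit or range.

## Working session

There is one attempt and no reset: what is moved stays moved. The work goes in short steps, Python scripts to look and compute and a shell command to move; the robot and the scene stay as the last step left them, time stands still between calls to the robot, and variables do not carry over. Pictures are saved under pics/ and viewed, at most 10 in all, crops included, and the job is handed in when it is done.

```bash
mkdir -p pics; ls; cat > h.py <<'E'
import numpy as np, cv2
from plant import robot
from scipy.spatial.transform import Rotation as R
def att(i):
    a=np.array(i["attitude"],float)
    return a if a.shape==(3,3) else R.from_quat(a[[1,2,3,0]]).as_matrix()
def pts(cam,depth,mask,i):
    K=np.array(i["camera_matrix"]); v,u=np.nonzero(mask&(depth>0)); z=depth[v,u]
    x=(u-K[0,2])/K[0,0]; y=(v-K[1,2])/K[1,1]
    if cam=="wrist":
        r=np.hypot(x,y)+1e-9; s=np.tan(r)/r; x=x*s;y=y*s
    P=np.c_[x*z,y*z,z]
    return P@att(i).T+np.array(i["origin"])
E
python3 - <<'E'
from h import *
print({k:np.round(v,3) for k,v in robot.get_obs().items()})
ims=[]
for c in ["side","top"]:
    i=robot.camera_info(c); print(c,i)
    im,d=robot.capture(c); cv2.imwrite(f"pics/{c}0.png",im[:,:,::-1])
    for t in ["level_mid","seat","knob_grip","foot","pad","safety_glasses","wax_tin","sanding_block"]:
        s=robot.silhouettes(c,t)
        for q in s[:2]:
            m=q["pixels"]; P=pts(c,d,m,i)
            if len(P)<5: continue
            print(c,t,round(q["p"],2),np.round(q["location"]),m.sum(),"med",np.round(np.median(P,0)),"lo",np.round(np.percentile(P,3,axis=0)),"hi",np.round(np.percentile(P,97,axis=0)))
E
```

```text
pics
{'clock': np.float64(0.0), 'joint_positions': array([-1.401,  0.092,  1.232,  0.   ,  1.82 , -0.057]), 'joint_vel': array([ 0.002, -0.002,  0.   ,  0.   , -0.   , -0.001]), 'joint_efforts': array([ 2.0000e-03, -4.5873e+01, -4.1802e+01,  0.0000e+00,  1.2000e-02,
        0.0000e+00]), 'tcp_pos': array([ 134.856, -584.302,  193.537]), 'tool_rot': array([-0.001,  0.994,  0.113, -0.   ]), 'contact_force': array([ 0.36 , -0.194, -0.527]), 'ft_torque': array([-0.043,  0.04 , -0.005]), 'grip_force': np.float64(0.0), 'width': np.float64(85.788)}
side {'camera_matrix': array([[441.56645622,   0.        , 250.42059994],
       [  0.        , 441.56645622, 186.19839841],
       [  0.        ,   0.        ,   1.        ]]), 'origin': array([ 417.84694861, 1100.80099269,  907.05403658]), 'attitude': array([ 0.03445229, -0.07158662,  0.88562591, -0.45755342])}
side level_mid 0.61 [295. 243.] 749 med [545. 345.  37.] lo [527. 244.   3.] hi [565. 416.  42.]
side seat 0.94 [184. 256.] 1742 med [593. -96.  53.] lo [ 539. -294.   15.] hi [650.  29. 125.]
side knob_grip 0.61 [191. 245.] 179 med [606
[... 657 characters left out ...]
351,  -35.19569527, 1535.74323035]), 'attitude': array([ 0.02751491, -0.70265996,  0.71026323, -0.03221876])}
top level_mid 0.57 [235. 145.] 418 med [544. 325.  40.] lo [527. 236.  17.] hi [562. 408.  46.]
top seat 0.59 [217. 283.] 3185 med [ 589. -138.   55.] lo [ 535. -297.   47.] hi [645.  19. 107.]
top knob_grip 0.67 [214. 242.] 192 med [605.  -3. 106.] lo [584. -24.  98.] hi [626.  18. 137.]
top foot 0.57 [233. 144.] 406 med [544. 325.  40.] lo [527. 237.  19.] hi [562. 408.  46.]
top safety_glasses 0.56 [244. 378.] 157 med [ 486. -441.   37.] lo [ 461. -480.    4.] hi [ 520. -337.   52.]
top sanding_block 0.82 [177. 146.] 662 med [717. 320.  36.] lo [688. 269.  10.] hi [748. 372.  42.]
```

```bash
python3 - <<'E'
from h import *
for c in ["top","side"]:
    i=robot.camera_info(c); im,d=robot.capture(c)
    for t,zl,zh in [("level_mid",33,50),("seat",42,66),("knob_grip",85,106),("knob_grip",118,150)]:
        q=robot.silhouettes(c,t)
        if not q: print(c,t,"none"); continue
        P=pts(c,d,q[0]["pixels"],i); P=P[(P[:,2]>zl)&(P[:,2]<zh)]
        if len(P)<8: print(c,t,len(P)); continue
        (cx,cy),wh,a=cv2.minAreaRect(P[:,:2].astype(np.float32))
        e=np.linalg.eigh(np.cov(P[:,:2].T))[1][:,1]
        print(c,t,zl,len(P),"rect",round(cx,1),round(cy,1),np.round(wh),round(a,1),"pca ang",round(np.degrees(np.arctan2(e[1],e[0]))%180,1),"mean",np.round(P.mean(0),1))
    if c=="top":
        cr=im[110:310,90:440]; cv2.imwrite("pics/a.png",cv2.resize(cr,(800,457),interpolation=cv2.INTER_CUBIC)[:,:,::-1])
E
```

```text
top level_mid 33 365 rect 544.2 325.2 [183.  24.] 83.0 pca ang 82.9 mean [544.1 324.4  41. ]
top seat 42 2831 rect 590.1 -138.8 [338. 100.] 83.7 pca ang 84.1 mean [ 587.8 -148.4   55. ]
top knob_grip 85 102 rect 604.5 -3.6 [48. 48.] 89.5 pca ang 146.0 mean [603.5  -4.7 102.9]
top knob_grip 118 68 rect 605.3 -4.4 [45. 14.] 49.9 pca ang 49.5 mean [605.   -4.7 133.6]
side level_mid 33 477 rect 546.4 327.2 [183.  24.] 83.2 pca ang 83.1 mean [546.8 334.4  38.9]
side seat 42 1399 rect 592.9 -133.9 [340. 101.] 83.6 pca ang 84.8 mean [ 588.8 -123.1   52.7]
side knob_grip 85 72 rect 606.8 4.4 [44. 37.] 10.6 pca ang 36.4 mean [603.    7.9 101.4]
side knob_grip 118 63 rect 608.1 1.1 [41. 14.] 48.6 pca ang 45.1 mean [607.9   3.5 127. ]
```

View pics/a.png

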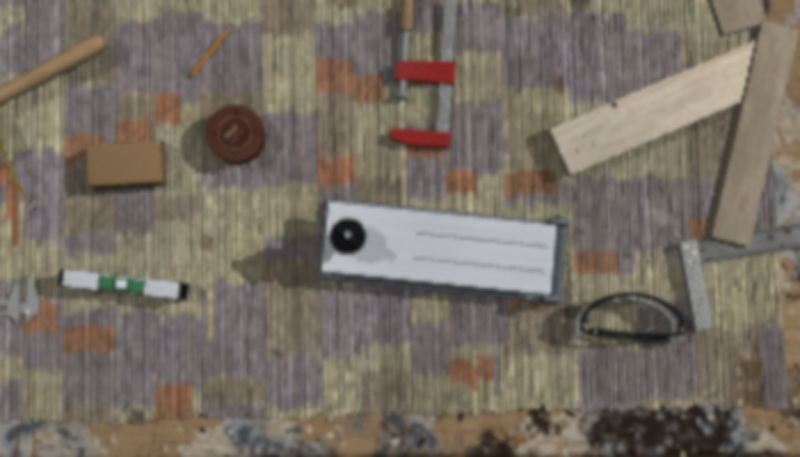

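```bash
cat >> h.py <<'E'
def plan(p,psi,slope=0,pose=None):
    """rows to TCP p (mm), closing line y at psi deg; slope: deg by which the line along tool x rises"""
    o=robot.get_obs(); q=np.array(o["tool_rot"]); R0=R.from_quat(q[[1,2,3,0]]); t0=np.array(o["tcp_pos"])
    a=np.radians(psi); y=np.array([np.cos(a),np.sin(a),0]); x=np.array([-y[1],y[0],0]); 
    R1=R.from_rotvec(-np.radians(slope)*-y)*R.from_matrix(np.c_[x,y,np.cross(x,y)])
    tr=R0.inv().apply(np.array(p)-t0)/400; rv=(R0.inv()*R1).as_rotvec()/np.pi
    print("at",np.round(t0,1),"travel",np.round(tr,4),"rot",np.round(rv,4),"xdir",np.round(R1.as_matrix()[:,0],3),"F",np.round(o["contact_force"],1),"w",o["width"].round(1),"t",o["clock"].round(2))
E
python3 - <<'E'
from h import *
plan([410,-129,200],-42)
plan([544,326,140],-6.9)
plan([544,326,140],-6.3,1.15)
E
```

```text
Traceback (most recent call last):
  File "h.py", line 20, in plan
    print("at",np.round(t0,1),"travel",np.round(tr,4),"rot",np.round(rv,4),"xdir",np.round(R1.as_matrix()[:,0],3),"F",np.round(o["contact_force"],1),"w",o["width"].round(1),"t",o["clock"].round(2))
                                                                                                                                                         ^^^^^^^^^^^^^^^^
AttributeError: 'float' object has no attribute 'round'
```

```bash
sed -i 's/o\["width"\].round(1)/round(float(o["width"]),1)/;s/o\["clock"\].round(2)/round(float(o["clock"]),2)/' h.py
python3 - <<'E'
from h import *
plan([410,-220,200],-42)
plan([544,326,140],-6.9)
plan([544,326,140],-6.3,1.15)
E
```

```text
at [ 134.9 -584.7  194.7] travel [ 0.8751 -0.7337 -0.0133] rot [ 0.      0.     -0.1945] xdir [0.669 0.743 0.   ] F [-0.2 -0.2  0.9] w 85.4 t 1.4
at [ 134.9 -584.7  194.7] travel [ 1.5084 -1.9884  0.1367] rot [ 0.      0.     -0.3895] xdir [0.12  0.993 0.   ] F [-0.2 -0.2  0.9] w 85.4 t 1.4
at [ 134.9 -584.7  194.7] travel [ 1.5084 -1.9884  0.1367] rot [ 0.0039  0.0056 -0.3928] xdir [0.11  0.994 0.02 ] F [-0.2 -0.2  0.9] w 85.4 t 1.4
```

```bash
python3 -m handwheel '{"travel":[[0.875,-0.734,-0.013],[0.875,-0.734,-0.013],[0.875,-0.734,-0.013],[0.875,-0.734,-0.013],[0.875,-0.734,-0.013],[0.875,-0.734,-0.013],[0.875,-0.734,-0.013],[0.875,-0.734,-0.013]],"rot":[[0,0,-0.19],[0,0,-0.19],[0,0,-0.19],[0,0,-0.19],[0,0,-0.19],[0,0,-0.19],[0,0,-0.19],[0,0,-0.19]]}' -1
python3 - <<'E'
from h import *
plan([544,326,150],-6.9)
E
```

```text
clock: 2.4
tcp_pos: [411.5, -217.0, 200.2]
tool_rot: [0.0, 0.916, 0.402, 0.001]
contact_force: [-0.3, -0.6, -0.1]
width: 84.9
grip_force: 0.0
at [ 411.5 -217.   200.2] travel [ 1.2237 -0.6743  0.1262] rot [ 0.0003 -0.0002 -0.1981] xdir [0.12  0.993 0.   ] F [-0.3 -0.6 -0.1] w 84.9 t 2.4
```

```bash
python3 -m handwheel '{"travel":[[0.98,-0.54,0],[0.98,-0.54,0],[0.98,-0.54,0],[0.98,-0.54,0],[0.98,-0.54,0],[0.98,-0.54,0],[0.98,-0.54,0],[0.98,-0.54,0]],"rot":[[0,0,-0.198],[0,0,-0.198],[0,0,-0.198],[0,0,-0.198],[0,0,-0.198],[0,0,-0.198],[0,0,-0.198],[0,0,-0.198]]}' -1
python3 - <<'E'
from h import *
plan([544,326,150],-6.9)
E
```

```text
clock: 3.4
tcp_pos: [517.6, 218.1, 198.8]
tool_rot: [-0.001, 0.748, 0.663, -0.001]
contact_force: [0.0, -0.7, 0.3]
width: 85.4
grip_force: 0.0
at [517.6 218.1 198.8] travel [0.2758 0.0334 0.122 ] rot [-0.0005 -0.     -0.    ] xdir [0.12  0.993 0.   ] F [ 0.  -0.7  0.3] w 85.4 t 3.4
```

Go above, and look with the wrist camera.

```bash
python3 -m handwheel '{"travel":[[0.276,0.033,0.122],[0.276,0.033,0.122],[0.276,0.033,0.122],[0.276,0.033,0.122]],"rot":[[0,0,0],[0,0,0],[0,0,0],[0,0,0]]}' -1
cat >> h.py <<'E'
def wlook(t,zl,zh,name=None):
    i=robot.camera_info("wrist"); im,d=robot.capture("wrist")
    if name: cv2.imwrite("pics/"+name,im[:,:,::-1])
    for q in robot.silhouettes("wrist",t)[:1]:
        P=pts("wrist",d,q["pixels"],i); P=P[(P[:,2]>zl)&(P[:,2]<zh)]
        if len(P)<8: print(t,len(P)); continue
        (cx,cy),wh,a=cv2.minAreaRect(P[:,:2].astype(np.float32))
        e=np.linalg.eigh(np.cov(P[:,:2].T))[1][:,1]
        print("wrist",t,round(q["p"],2),np.round(q["location"]),len(P),"rect",round(cx,1),round(cy,1),np.round(wh),round(a,1),"pca ang",round(np.degrees(np.arctan2(e[1],e[0]))%180,1),"mean",np.round(P.mean(0),1))
E
python3 - <<'E'
from h import *
wlook("level_mid",30,52,"w1.png")
plan([545,326,8],-6.9)
E
```

```text
clock: 3.9
tcp_pos: [544.9, 321.6, 151.3]
tool_rot: [0.0, 0.75, 0.661, -0.0]
contact_force: [0.1, 0.0, 0.3]
width: 85.4
grip_force: 0.0
wrist level_mid 0.62 [169. 255.] 3673 rect 548.0 323.6 [180.  24.] 82.6 pca ang 82.8 mean [548.8 329.3  40.9]
at [545.4 321.2 153. ] travel [ 0.0114 -0.0033  0.3624] rot [ 0.0007 -0.0003 -0.002 ] xdir [0.12  0.993 0.   ] F [0.8 0.4 0.3] w 85.0 t 4.0
```

View pics/w1.png

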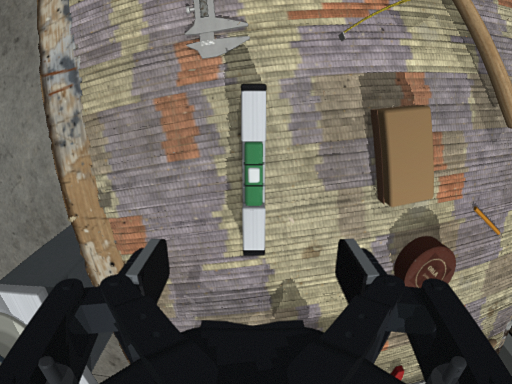

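```bash
python3 -m handwheel '{"travel":[[0.009,0.003,0.15],[0.009,0.003,0.3],[0.009,0.003,0.357],[0.009,0.003,0.357],[0.009,0.003,0.357]],"rot":[[0,0,0.001],[0,0,0.001],[0,0,0.001],[0,0,0.001],[0,0,0.001]]}' -1
python3 -m handwheel '{"travel":[[0,0,0],[0,0,0],[0,0,0],[0,0,0],[0,0,0],[0,0,0],[0,0,0],[0,0,0]],"rot":[[0,0,0],[0,0,0],[0,0,0],[0,0,0],[0,0,0],[0,0,0],[0,0,0],[0,0,0]]}' 1
python3 -m handwheel '{"travel":[[0,0,-0.05],[0,0,-0.2],[0,0,-0.4],[0,0,-0.4],[0,0,-0.4]],"rot":[[0,0,0],[0,0,0],[0,0,0],[0,0,0],[0,0,0]]}'
python3 - <<'E'
from h import *
i=robot.camera_info("wrist"); 
plan([587,-185,175],-6.3,1.15)
E
```

```text
clock: 4.62
tcp_pos: [547.9, 325.8, 11.4]
tool_rot: [0.001, 0.751, 0.66, 0.002]
contact_force: [0.3, 0.1, 0.6]
width: 85.2
grip_force: 0.0
clock: 5.62
tcp_pos: [546.3, 325.8, 8.2]
tool_rot: [-0.0, 0.751, 0.66, -0.0]
contact_force: [-0.5, -0.5, -0.3]
width: 0.2
grip_force: 0.0
clock: 6.25
tcp_pos: [547.2, 326.3, 171.3]
tool_rot: [0.001, 0.751, 0.66, 0.002]
contact_force: [-0.5, 0.9, -0.5]
width: -0.4
grip_force: 0.0
at [547.2 326.3 171.3] travel [-1.2549  0.2622 -0.0116] rot [ 0.0013  0.0055 -0.0058] xdir [0.11  0.994 0.02 ] F [-0.5  0.9 -0.5] w -0.4 t 6.25
```

```bash
python3 - <<'E'
from h import *
wlook("level_mid",30,52,"w2.png")
i=robot.camera_info("side"); im,d=robot.capture("side"); cv2.imwrite("pics/s2.png",im[:,:,::-1])
o=np.array(i["origin"]);K=i["camera_matrix"]
for p in [robot.get_obs()["tcp_pos"]]:
    c=att(i).T@(np.array(p)-o); print((K@c/c[2])[:2])
E
```

```text
wrist level_mid 0.88 [159. 253.] 2787 rect 549.9 338.0 [152.  24.] 83.0 pca ang 82.7 mean [550.4 343.2  40.8]
[247.6960065  247.93089993]
```

View pics/s2.png

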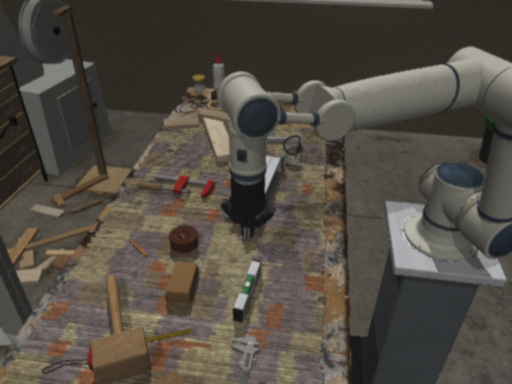

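View pics/w2.png

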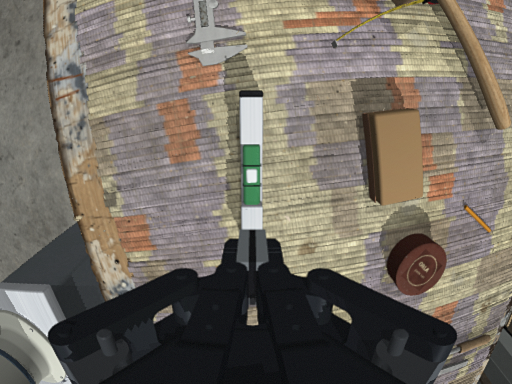

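```bash
python3 - <<'E'
from h import *
i=robot.camera_info("side"); im,d=robot.capture("side")
m=np.zeros(d.shape,bool); m[195:250,215:280]=True
P=pts("side",d,m,i); 
print(robot.get_obs()["tcp_pos"])
for z in range(150,300,10):
    Q=P[(P[:,2]>z)&(P[:,2]<z+10)]
    if len(Q): print(z,len(Q),np.round(Q.mean(0)),np.round(Q.min(0)),np.round(Q.max(0)))
iw=robot.camera_info("wrist"); c=att(iw).T@(np.array(robot.get_obs()["tcp_pos"])-iw["origin"]); K=iw["camera_matrix"]
th=np.arctan2(np.hypot(c[0],c[1]),c[2]);n=np.hypot(c[0],c[1]); print("tcp px wrist",K[0,2]+K[0,0]*th*c[0]/n,K[1,2]+K[1,1]*th*c[1]/n, iw)
cv2.imwrite("pics/s3.png",cv2.resize(im[180:340,180:300],(600,800))[:,:,::-1][:600])
E
```

```text
[545.42094337 325.33266413 165.33775177]
200 16 [547. 335. 206.] [539. 330. 201.] [556. 337. 210.]
210 41 [544. 334. 215.] [531. 321. 210.] [558. 340. 220.]
220 41 [544. 333. 225.] [531. 321. 220.] [559. 340. 229.]
230 38 [545. 334. 235.] [530. 325. 230.] [558. 339. 240.]
240 65 [547. 334. 246.] [515. 317. 241.] [576. 342. 250.]
250 147 [548. 332. 255.] [510. 312. 250.] [586. 344. 260.]
260 109 [549. 333. 265.] [501. 312. 260.] [595. 346. 270.]
270 125 [553. 335. 275.] [492. 310. 270.] [602. 347. 280.]
280 163 [546. 337. 285.] [484. 320. 280.] [607. 347. 290.]
290 206 [541. 334. 295.] [484. 306. 290.] [606. 348. 300.]
tcp px wrist 249.59596254787172 217.87352399413095 {'camera_matrix': array([[297.31863964,   0.        , 251.97002052],
       [  0.        , 297.31863964, 191.26782508],
       [  0.        ,   0.        ,   1.        ]]), 'origin': array([556.68511419, 395.19636111, 344.10173775]), 'attitude': array([ 0.14273471,  0.98764276, -0.06378406, -0.01096208])}
```

View pics/s3.png

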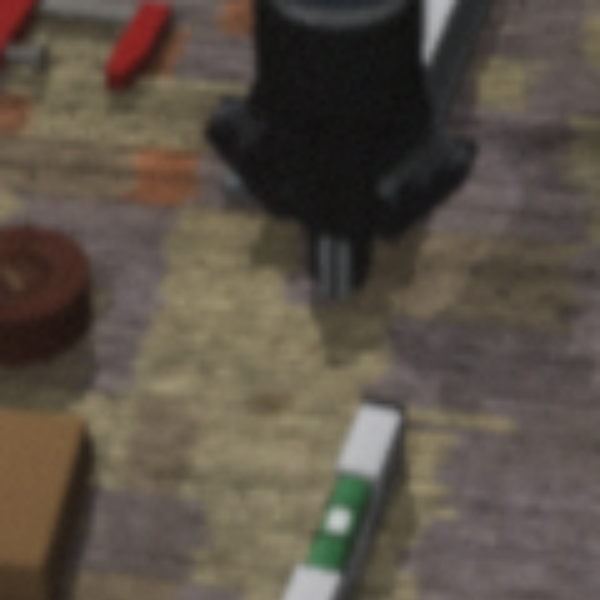

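```bash
python3 -m handwheel '{"travel":[[0,0,0.1],[0,0,0.2],[0,0,0.2],[0,0,0.2]],"rot":[[0,0,0],[0,0,0],[0,0,0],[0,0,0]]}' -1
python3 - <<'E'
from h import *
o=robot.get_obs();t=np.array(o["tcp_pos"]);print(t,o["joint_positions"],o["width"],o["clock"])
for c,sl in [("side",(195,290,190,300)),("wrist",(190,330,90,430))]:
    i=robot.camera_info(c); im,d=robot.capture(c)
    m=np.zeros(d.shape,bool); m[sl[0]:sl[1],sl[2]:sl[3]]=True
    P=pts(c,d,m,i); P=P[(np.abs(P[:,0]-t[0])<75)&(np.abs(P[:,1]-t[1])<60)]
    for z in range(50,210,12):
        Q=P[(P[:,2]>z)&(P[:,2]<z+12)]
        if len(Q)>2: print(c,z,len(Q),np.round(Q.mean(0)),np.round(Q.min(0)),np.round(Q.max(0)))
E
```

```text
clock: 6.95
tcp_pos: [546.5, 325.9, 88.9]
tool_rot: [0.0, 0.751, 0.66, 0.0]
contact_force: [0.2, -0.2, 0.4]
width: 72.3
grip_force: 0.0
[546.45177265 325.8631744   88.93821121] [ 4.84255387e-01  1.92552686e-01  1.30660546e+00 -1.14653059e-05
  1.64237809e+00  6.12460318e-01] 72.28911225471535 6.95
side 134 39 [553. 332. 141.] [497. 315. 134.] [595. 343. 146.]
side 146 52 [545. 333. 152.] [497. 315. 147.] [594. 344. 158.]
side 158 48 [549. 332. 164.] [497. 314. 158.] [597. 345. 170.]
side 170 68 [545. 335. 178.] [482. 310. 170.] [613. 348. 182.]
side 182 160 [542. 331. 187.] [478. 307. 182.] [615. 350. 194.]
side 194 178 [542. 335. 200.] [478. 312. 194.] [615. 349. 206.]
side 206 140 [543. 339. 212.] [478. 318. 206.] [614. 348. 218.]
wrist 134 508 [548. 328. 142.] [497. 309. 136.] [601. 342. 146.]
wrist 146 1159 [549. 329. 152.] [496. 309. 146.] [602. 342. 158.]
wrist 158 1350 [549. 330. 164.] [496. 308. 158.] [602. 342. 170.]
wrist 170 1128 [549. 334. 176.] [487. 316. 170.] [612. 345. 182.]
wrist 182 4359 [555. 330. 189.] [486. 307. 182.] [619. 345. 194.]
wrist 194 2934 [558. 337. 201.] [487. 309. 194.] [615. 347. 206.]
wrist 206 1628 [551. 341. 209.] [513. 323. 206.] [607. 347. 214.]
```

```bash
python3 -m handwheel '{"travel":[[0.003,0.002,0.1],[0.003,0.002,0.2],[0.003,0.002,0.29],[0.003,0.002,0.29],[0.003,0.002,0.29],[0.003,0.002,0.29]],"rot":[[0,0,0],[0,0,0],[0,0,0],[0,0,0],[0,0,0],[0,0,0]]}' -1
python3 -m handwheel '{"travel":[[0,0,0],[0,0,0],[0,0,0],[0,0,0],[0,0,0],[0,0,0],[0,0,0]],"rot":[[0,0,0],[0,0,0],[0,0,0],[0,0,0],[0,0,0],[0,0,0],[0,0,0]]}' 1
```

```text
clock: 7.8
tcp_pos: [549.0, 327.8, -24.4]
tool_rot: [0.001, 0.751, 0.66, 0.002]
contact_force: [0.6, 1.2, 0.3]
width: 85.5
grip_force: 0.0
clock: 8.68
tcp_pos: [547.3, 327.0, -27.5]
tool_rot: [-0.0, 0.751, 0.66, 0.0]
contact_force: [-0.2, 0.1, 2.6]
width: 23.2
grip_force: 60.0
```

The fingers really end ~34 mm short of the reported TCP; the level is now gripped. Lift.

```bash
python3 -m handwheel '{"travel":[[0,0,-0.05],[0,0,-0.18],[0,0,-0.32],[0,0,-0.4],[0,0,-0.4],[0,0,-0.4]],"rot":[[0,0,0],[0,0,0],[0,0,0],[0,0,0],[0,0,0],[0,0,0]]}'
python3 - <<'E'
from h import *
plan([587,-190,135],-6.3,1.15)
i=robot.camera_info("wrist"); im,d=robot.capture("wrist")
q=robot.silhouettes("wrist","level_mid")[0]; P=pts("wrist",d,q["pixels"],i); print(q["p"],P.min(0),P.max(0),np.median(P,0))
i=robot.camera_info("side"); im,d=robot.capture("side")
q=robot.silhouettes("side","level_mid")[0]; P=pts("side",d,q["pixels"],i); print(q["p"],len(P),np.percentile(P,2,axis=0),np.percentile(P,98,axis=0),np.median(P,0))
E
```

```text
clock: 9.43
tcp_pos: [546.6, 326.5, 130.2]
tool_rot: [-0.0, 0.751, 0.66, -0.001]
contact_force: [-0.7, 0.5, -2.9]
width: 23.5
grip_force: 59.6
at [546.6 326.5 130.2] travel [-1.2677  0.2653 -0.0104] rot [-0.0007  0.0069 -0.0058] xdir [0.11  0.994 0.02 ] F [-0.7  0.5 -2.9] w 23.5 t 9.43
0.84 [492.78914477 131.58453993  -1.88116235] [588.03233182 446.87333318 240.67356322] [552.97678362 370.76086084 198.94136626]
0.87 552 [525.31154159 230.01695199   3.33617111] [567.003692   416.30049416 198.2940825 ] [548.48552822 383.53704758 193.10811182]
```

```bash
python3 -m handwheel '{"travel":[[-0.05,0,-0.08],[-0.17,0.04,-0.1],[-0.3,0.06,-0.1],[-0.44,0.09,-0.1],[-0.58,0.12,-0.1],[-0.72,0.15,-0.1],[-0.82,0.17,-0.1],[-0.9,0.19,-0.1],[-0.9,0.19,-0.1]],"rot":[[0,0,0],[0,0,0],[0,0,0],[0,0,0],[0,0,0],[0,0,0],[0,0,0],[0,0,0],[0,0,0]]}'
python3 - <<'E'
from h import *
plan([586,-188,120],-6.3,1.15)
E
```

```text
clock: 10.75
tcp_pos: [576.2, -42.3, 170.9]
tool_rot: [-0.001, 0.752, 0.659, -0.001]
contact_force: [0.1, 0.9, -3.6]
width: 23.3
grip_force: 59.6
at [576.2 -42.3 170.9] travel [-0.3579  0.0724  0.1273] rot [-0.0006  0.0066 -0.007 ] xdir [0.11  0.994 0.02 ] F [ 0.1  0.9 -3.6] w 23.3 t 10.75
```

```bash
python3 -m handwheel '{"travel":[[-0.1,0.02,0],[-0.24,0.05,0],[-0.36,0.072,0.05],[-0.36,0.072,0.127],[-0.36,0.072,0.127],[-0.36,0.072,0.127]],"rot":[[0,0.007,-0.007],[0,0.007,-0.007],[0,0.007,-0.007],[0,0.007,-0.007],[0,0.007,-0.007],[0,0.007,-0.007]]}'
python3 - <<'E'
from h import *
plan([586,-188,30],-6.3,1.15)
i=robot.camera_info("wrist"); im,d=robot.capture("wrist"); cv2.imwrite("pics/w4.png",im[:,:,::-1])
np.savez("w4.npz",im=im,d=d,o=i["origin"],a=att(i),K=i["camera_matrix"])
E
```

```text
clock: 11.5
tcp_pos: [587.1, -185.3, 122.3]
tool_rot: [-0.007, 0.743, 0.669, 0.008]
contact_force: [-0.1, 0.5, -2.7]
width: 23.0
grip_force: 59.5
at [ 587.1 -185.3  122.3] travel [-0.0121 -0.0023  0.2305] rot [ 0.0002 -0.0007  0.0016] xdir [0.11  0.994 0.02 ] F [-0.1  0.5 -2.7] w 23.0 t 11.5
```

View pics/w4.png

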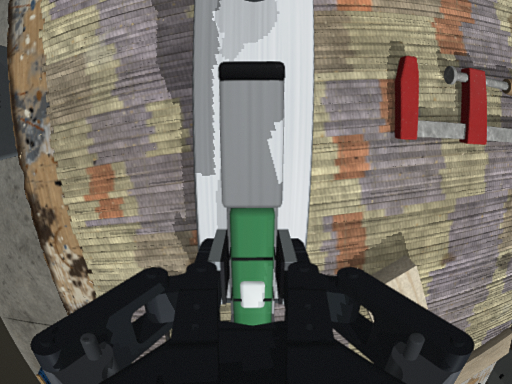

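```bash
python3 - <<'E'
from h import *
f=np.load("w4.npz"); d=f["d"]; i=dict(camera_matrix=f["K"],origin=f["o"],attitude=f["a"])
m=np.ones(d.shape,bool); P=pts("wrist",d,m,i); P=P[np.isfinite(P).all(1)]
pl=P[(P[:,2]>40)&(P[:,2]<75)&(abs(P[:,0]-590)<70)&(P[:,1]>-200)&(P[:,1]<-20)]
A=np.c_[pl[:,:2],np.ones(len(pl))]; print("plane",np.linalg.lstsq(A,pl[:,2],rcond=None)[0],len(pl))
for y in range(-150,-20,25):
    Q=pl[abs(pl[:,1]-y)<4]; print(y,len(Q),"x",Q[:,0].min().round(1),Q[:,0].max().round(1),"z",np.median(Q[:,2]).round(1))
b=P[(P[:,2]>165)&(P[:,2]<210)&(abs(P[:,0]-590)<14)&(P[:,1]>-165)]
print("bar",len(b),b.min(0),b.max(0)); 
for y in range(-160,-90,10):
    Q=b[abs(b[:,1]-y)<4]
    if len(Q)>5: print(y,Q[:,0].min().round(1),Q[:,0].max().round(1),np.median(Q[:,2]).round(1))
E
```

```text
plane [2.58860453e-03 2.04569122e-02 5.64035932e+01] 15034
-150 509 x 541.7 643.2 z 54.9
-125 522 x 545.8 646.2 z 55.4
-100 531 x 547.9 649.4 z 55.9
-75 882 x 551.4 651.7 z 56.5
-50 1068 x 554.4 655.0 z 56.9
-25 855 x 556.7 657.4 z 57.5
bar 9218 [ 578.99998211 -164.99926647  170.88626735] [603.99634626 -99.02404069 196.1437067 ]
-160 579.2 602.8 189.7
-150 580.1 604.0 192.5
-140 581.0 603.9 192.7
-130 582.3 604.0 193.0
-120 583.1 604.0 193.2
-110 584.3 604.0 193.4
-100 585.1 604.0 193.9
```

```bash
python3 -m handwheel '{"travel":[[-0.005,0.003,0.1],[-0.005,0.003,0.18],[-0.005,0.003,0.215],[-0.005,0.003,0.225],[-0.005,0.003,0.225],[-0.005,0.003,0.225]],"rot":[[0,0,0.002],[0,0,0.002],[0,0,0.002],[0,0,0.002],[0,0,0.002],[0,0,0.002]]}'
python3 -m handwheel '{"travel":[[0,0,0.005],[0,0,0.01],[0,0,0.01],[0,0,0.01]],"rot":[[0,0,0],[0,0,0],[0,0,0],[0,0,0]]}'
```

```text
clock: 12.3
tcp_pos: [589.0, -186.9, 33.4]
tool_rot: [-0.006, 0.746, 0.666, 0.009]
contact_force: [-0.0, -0.1, -1.5]
width: 23.2
grip_force: 59.6
clock: 12.8
tcp_pos: [588.0, -186.4, 27.4]
tool_rot: [-0.007, 0.746, 0.666, 0.008]
contact_force: [0.2, -0.5, -2.4]
width: 23.3
grip_force: 59.6
```

```bash
python3 -m handwheel '{"travel":[[0,0,0.004],[0,0,0.004],[0,0,0.004]],"rot":[[0,0,0],[0,0,0],[0,0,0]]}'
python3 - <<'E'
from h import *
i=robot.camera_info("side"); im,d=robot.capture("side"); print(robot.get_obs()["contact_force"])
cr=im[110:230,190:320]; cv2.imwrite("pics/s5.png",cv2.resize(cr,(650,600),interpolation=cv2.INTER_CUBIC)[:,:,::-1])
E
```

```text
clock: 13.18
tcp_pos: [588.3, -186.5, 26.7]
tool_rot: [-0.007, 0.746, 0.666, 0.008]
contact_force: [-2.0, 2.0, 3.6]
width: 23.3
grip_force: 60.2
[-2.08999549  2.05532959  4.56612689]
```

View pics/s5.png

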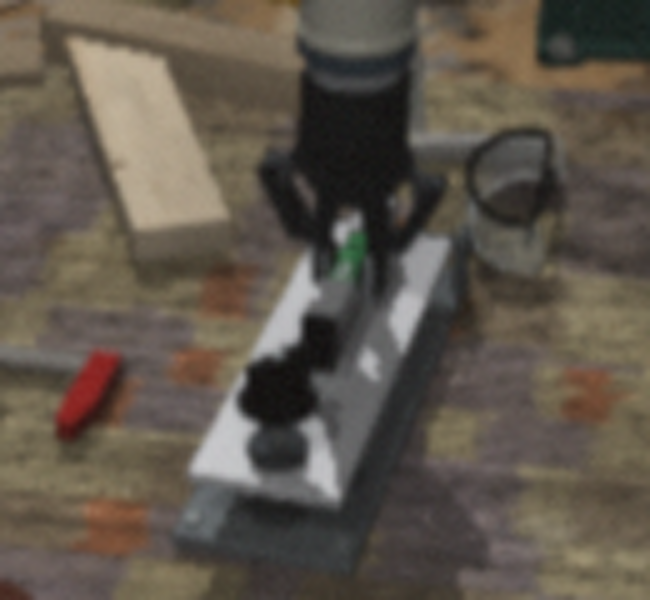

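Level touches the plate (about +7 N change). Release and rise.

```bash
python3 -m handwheel '{"travel":[[0,0,0],[0,0,0],[0,0,0],[0,0,0],[0,0,-0.05],[0,0,-0.15],[0,0,-0.3],[0,0,-0.36],[0,0,-0.36]],"rot":[[0,0,0],[0,0,0],[0,0,0],[0,0,0],[0,0,0],[0,0,0],[0,0,0],[0,0,0],[0,0,0]]}' -0.2
python3 - <<'E'
from h import *
wlook("level_mid",80,115,"w6.png")
for c in ["top"]:
    i=robot.camera_info(c); im,d=robot.capture(c)
    for q in robot.silhouettes(c,"knob_grip")[:1]:
        P=pts(c,d,q["pixels"],i); 
        for zl,zh in [(85,110),(118,150)]:
            Q=P[(P[:,2]>zl)&(P[:,2]<zh)]; print(q["p"],cv2.minAreaRect(Q[:,:2].astype(np.float32)))
plan([606,-2,140],-41)
E
```

```text
clock: 14.35
tcp_pos: [589.1, -190.1, 174.6]
tool_rot: [-0.004, 0.746, 0.666, 0.01]
contact_force: [0.0, 0.4, -0.5]
width: 50.7
grip_force: 0.0
wrist level_mid 0.62 [175. 250.] 4471 rect 589.3 -190.7 [181.  24.] 83.4 pca ang 83.7 mean [ 590.2 -182.5   95.3]
0.52 ((604.4349365234375, -3.584503173828125), (47.696964263916016, 48.405494689941406), 89.46385192871094)
0.52 ((605.0677490234375, -4.803485870361328), (45.89765930175781, 13.673653602600098), 50.44147491455078)
at [ 586.9 -189.2  167.6] travel [ 0.4687 -0.0048  0.0798] rot [-0.0032 -0.0068  0.192 ] xdir [0.656 0.755 0.   ] F [ 0.8  0.4 -0.5] w 51.1 t 14.55
```

View pics/w6.png

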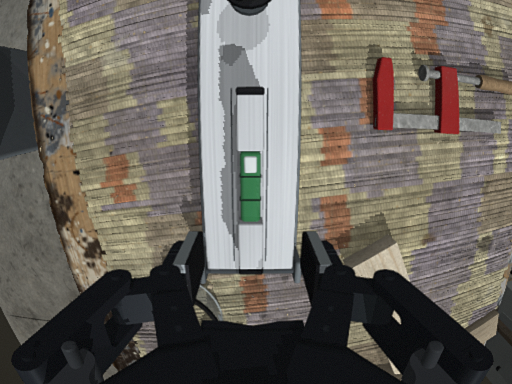

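```bash
python3 -m handwheel '{"travel":[[0.1,0,0],[0.22,0,0],[0.34,0,0],[0.469,-0.005,0.02],[0.469,-0.005,0.02],[0.469,-0.005,0.02],[0.469,-0.005,0.02]],"rot":[[-0.003,-0.007,0.05],[-0.003,-0.007,0.1],[-0.003,-0.007,0.15],[-0.003,-0.007,0.192],[-0.003,-0.007,0.192],[-0.003,-0.007,0.192],[-0.003,-0.007,0.192]]}' -0.2
python3 - <<'E'
from h import *
i=robot.camera_info("wrist"); im,d=robot.capture("wrist"); cv2.imwrite("pics/w7.png",im[:,:,::-1])
P=pts("wrist",d,np.ones(d.shape,bool),i); P=P[(np.hypot(P[:,0]-606,P[:,1]+3)<45)]
for zl,zh in [(88,112),(125,140)]:
    Q=P[(P[:,2]>zl)&(P[:,2]<zh)]; print(zl,len(Q),cv2.minAreaRect(Q[:,:2].astype(np.float32)),np.percentile(Q[:,2],[5,50,95]).round(1))
for q in robot.silhouettes("wrist","knob_grip")[:1]:
    Q=pts("wrist",d,q["pixels"],i)
    for zl,zh in [(88,112),(125,145)]:
        S=Q[(Q[:,2]>zl)&(Q[:,2]<zh)]; print("sil",q["p"],q["location"],len(S),cv2.minAreaRect(S[:,:2].astype(np.float32)))
plan([606,-3,66],-40)
E
```

```text
clock: 15.42
tcp_pos: [606.5, -4.0, 165.5]
tool_rot: [0.001, 0.91, 0.414, 0.0]
contact_force: [-0.1, 0.3, 0.2]
width: 51.1
grip_force: 0.0
88 1777 ((609.8807983398438, -4.236305236816406), (50.11820983886719, 50.32200622558594), 47.3519172668457) [102.3 103.9 105.1]
125 1087 ((609.151611328125, -5.078634262084961), (45.50374984741211, 13.896462440490723), 49.43842315673828) [130.9 133.6 135.4]
sil 0.62 [193.7, 252.6] 1770 ((610.1716918945312, -4.504295349121094), (50.11820983886719, 49.5308952331543), 47.3519172668457)
sil 0.62 [193.7, 252.6] 1079 ((609.1567993164062, -5.086620330810547), (45.50284194946289, 13.889009475708008), 49.385345458984375)
at [606.7  -4.  165.9] travel [ 0.0008 -0.0038  0.2497] rot [ 0.0009 -0.     -0.006 ] xdir [0.643 0.766 0.   ] F [-0.3 -0.6  0.4] w 51.3 t 15.53
```

View pics/w7.png

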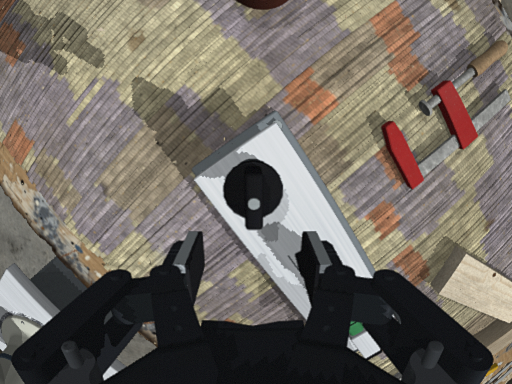

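```bash
python3 -m handwheel '{"travel":[[0.002,0.003,0.1],[0.002,0.003,0.18],[0.002,0.003,0.238],[0.002,0.003,0.238],[0.002,0.003,0.238]],"rot":[[0,0,-0.005],[0,0,-0.005],[0,0,-0.005],[0,0,-0.005],[0,0,-0.005]]}' -0.2
python3 -m handwheel '{"travel":[[0,0,0],[0,0,0],[0,0,0],[0,0,0],[0,0,0],[0,0,0]],"rot":[[0,0,0],[0,0,0],[0,0,0],[0,0,0],[0,0,0],[0,0,0]]}' 1
python3 -c "
from h import *
plan([608,-4,50],-40)
o=robot.get_obs();print(o['ft_torque'])"
```

```text
clock: 16.15
tcp_pos: [609.0, -3.7, 72.2]
tool_rot: [0.002, 0.907, 0.421, 0.001]
contact_force: [0.3, 0.3, 0.9]
width: 50.9
grip_force: 0.0
clock: 16.9
tcp_pos: [608.7, -3.0, 71.0]
tool_rot: [0.001, 0.907, 0.422, 0.001]
contact_force: [2.4, 0.9, 2.8]
width: 12.7
grip_force: 62.4
at [608.7  -3.   71. ] travel [-0.0032  0.0001  0.0524] rot [ 0.0011 -0.0003 -0.0006] xdir [0.643 0.766 0.   ] F [2.4 0.9 2.8] w 12.7 t 16.9
[ 0.26160599 -0.23877084 -0.0627638 ]
```

```bash
python3 -m handwheel '{"travel":[[0,0,0.01],[0,0,0.02],[0,0,0.025],[0,0,0.025],[0,0,0.025]],"rot":[[0,0,0],[0,0,0],[0,0,0],[0,0,0],[0,0,0]]}'
python3 -m handwheel '{"travel":[[0,0,0.005],[0,0,0.01],[0,0,0.01],[0,0,0.01]],"rot":[[0,0,0],[0,0,0],[0,0,0],[0,0,0]]}'
python3 -m handwheel '{"travel":[[0,0,0.005],[0,0,0.01],[0,0,0.01],[0,0,0.01]],"rot":[[0,0,0],[0,0,0],[0,0,0],[0,0,0]]}'
cat > meas.py <<'E'
from h import *
i=robot.camera_info("wrist"); im,d=robot.capture("wrist")
o=robot.get_obs(); P=pts("wrist",d,np.ones(d.shape,bool),i)
F=[]
for _ in range(3): robot.capture("wrist"); F.append(robot.get_obs()["contact_force"][2])
pl=P[(P[:,2]>35)&(P[:,2]<70)&(abs(P[:,0]-(590+.117*(P[:,1]+175)))<42)&(P[:,1]>-290)&(P[:,1]<20)]
med=np.median(pl[:,2])
for _ in range(3):
    A=np.c_[pl[:,:2]-[588,-190],np.ones(len(pl))]; c=np.linalg.lstsq(A,pl[:,2],rcond=None)[0]
    pl=pl[abs(A@c-pl[:,2])<3]
n=np.array([.117,.993])
print("slope along deg",np.degrees(c[:2]@n).round(3),"seat z",c[2].round(1),"n",len(pl),"F",np.round(F,1),o["tcp_pos"],o["clock"],"j6",o["joint_positions"][5])
cv2.imwrite("pics/last.png",im[:,:,::-1])
# vial/bubble along the plate axis, in the top camera
for cam in ["top","side"]:
    i=robot.camera_info(cam); im,d=robot.capture(cam); K=i["camera_matrix"]; 
    u=np.array([.113,.9936,0]); w=np.array([.9936,-.113,0]); c0=np.array([588.5,-190.7,95.5])
    S=[]
    s=np.arange(-45,45.1,0.5)
    def samp(off):
        X=c0+s[:,None]*u+off*w; C=(X-i["origin"])@att(i); px=C@K.T; px=px[:,:2]/px[:,2:]
        return cv2.remap(im.astype(np.float32),px[:,0].astype(np.float32).reshape(1,-1),px[:,1].astype(np.float32).reshape(1,-1),cv2.INTER_LINEAR)[0]
    L=np.mean([samp(o_) for o_ in np.arange(-5,5.1,1)],0)
    g=L[:,1]-L[:,0]; gi=np.where(g>0.5*np.percentile(g,90))[0]
    a,b=s[gi[0]],s[gi[-1]]; mid=(a+b)/2; sel=(s>a+3)&(s<b-3); r=L[sel,0]; t=np.clip(r-np.percentile(r,40),0,None); t[t<0.3*t.max()]=0
    print(cam,"vial",a,b,"bubble rel",round(float((t*s[sel]).sum()/t.sum()-mid),1),"contrast",round(float(t.max())))
E
python3 meas.py
```

```text
clock: 17.52
tcp_pos: [608.9, -2.0, 61.1]
tool_rot: [0.001, 0.907, 0.422, 0.002]
contact_force: [2.2, 5.5, 4.6]
width: 12.9
grip_force: 62.7
clock: 18.02
tcp_pos: [609.0, -1.9, 57.6]
tool_rot: [0.001, 0.906, 0.422, 0.002]
contact_force: [1.5, 5.4, 4.7]
width: 12.8
grip_force: 63.0
clock: 18.52
tcp_pos: [609.0, -1.9, 54.2]
tool_rot: [0.001, 0.906, 0.422, 0.002]
contact_force: [0.1, 5.7, 8.6]
width: 13.0
grip_force: 63.2
slope along deg -0.302 seat z 51.0 n 6325 F [7.1 7.5 8. ] [609.00197804  -1.90447313  54.20075158] 18.575 j6 0.639940149907423
top vial -30.5 33.5 bubble rel -8.5 contrast 94
side vial -18.5 44.5 bubble rel -9.7 contrast 63
```

```bash
python3 -m handwheel '{"travel":[[0,0,0],[0,0,0],[0,0,0],[0,0,0],[0,0,0],[0,0,0],[0,0,0],[0,0,0],[0,0,0],[0,0,0]],"rot":[[0,0,0.03],[0,0,0.06],[0,0,0.09],[0,0,0.12],[0,0,0.15],[0,0,0.175],[0,0,0.175],[0,0,0.175],[0,0,0.175],[0,0,0.175]]}'
python3 -m handwheel '{"travel":[[0,0,0],[0,0,0],[0,0,0],[0,0,0],[0,0,0],[0,0,0],[0,0,0],[0,0,0]],"rot":[[0,0,0],[0,0,0],[0,0,0],[0,0,0],[0,0,0],[0,0,0],[0,0,0],[0,0,0]]}'
python3 meas.py
```

```text
clock: 20.08
tcp_pos: [609.3, -2.7, 54.5]
tool_rot: [0.001, 0.987, 0.16, 0.002]
contact_force: [0.9, 3.3, 9.0]
width: 12.6
grip_force: 63.4
clock: 21.08
tcp_pos: [609.2, -2.7, 54.5]
tool_rot: [0.001, 0.987, 0.16, 0.002]
contact_force: [1.2, 4.0, 9.3]
width: 12.9
grip_force: 63.4
slope along deg -0.047 seat z 51.7 n 14611 F [9.  9.1 8.2] [609.27040518  -2.6445196   54.54618485] 21.125 j6 1.1897003146980025
top vial -30.5 33.0 bubble rel -1.1 contrast 96
side vial -20.5 42.5 bubble rel -1.2 contrast 65
```

```bash
python3 -m handwheel '{"travel":[[0,0,0],[0,0,0],[0,0,0],[0,0,0],[0,0,0],[0,0,0],[0,0,0],[0,0,0],[0,0,0],[0,0,0]],"rot":[[0,0,0.015],[0,0,0.03],[0,0,0.03],[0,0,0.03],[0,0,0.03],[0,0,0.03],[0,0,0.03],[0,0,0.03],[0,0,0.03],[0,0,0.03]]}'
python3 -m handwheel '{"travel":[[0,0,0],[0,0,0],[0,0,0],[0,0,0],[0,0,0],[0,0,0]],"rot":[[0,0,0],[0,0,0],[0,0,0],[0,0,0],[0,0,0],[0,0,0]]}'
python3 meas.py
python3 - <<'E'
from h import *
a=cv2.imread("pics/last.png"); b,_=robot.capture("top"); b=b[190:250,250:360,::-1]
c=np.vstack([cv2.resize(a[200:384,150:450],(600,368)),cv2.resize(b,(600,230),interpolation=cv2.INTER_CUBIC)])
cv2.imwrite("pics/c8.png",c)
E
```

```text
clock: 22.62
tcp_pos: [609.3, -2.8, 54.6]
tool_rot: [0.001, 0.994, 0.113, 0.002]
contact_force: [1.4, 2.7, 8.7]
width: 13.2
grip_force: 63.4
clock: 23.38
tcp_pos: [609.3, -2.8, 54.6]
tool_rot: [0.001, 0.994, 0.113, 0.002]
contact_force: [1.6, 2.8, 9.3]
width: 12.8
grip_force: 63.4
slope along deg -0.001 seat z 51.8 n 16045 F [8.9 9.7 8.3] [609.27931954  -2.76510649  54.56545638] 23.425 j6 1.2839453512052454
top vial -30.5 33.0 bubble rel -0.3 contrast 97
side vial -20.0 42.0 bubble rel -0.9 contrast 67
```

View pics/c8.png

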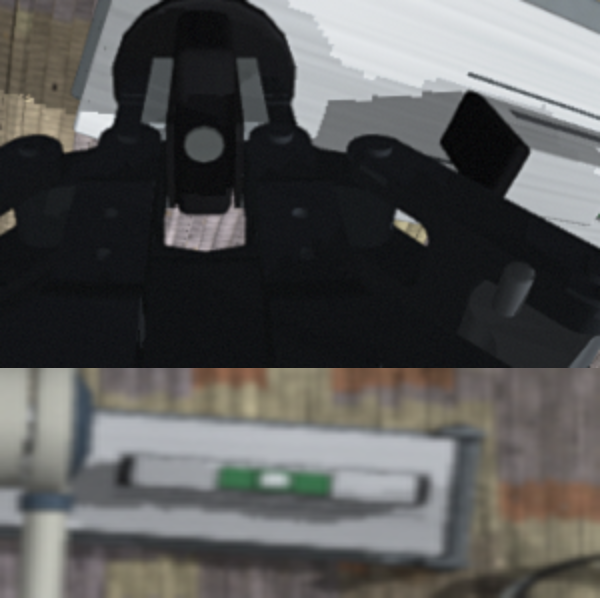

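```bash
python3 -m handwheel '{"travel":[[0,0,0],[0,0,0],[0,0,0],[0,0,0],[0,0,0],[0,0,0],[0,0,0],[0,0,0],[0,0,0],[0,0,0]],"rot":[[0,0,0.01],[0,0,0.01],[0,0,0.01],[0,0,0.01],[0,0,0.01],[0,0,0.01],[0,0,0.01],[0,0,0.01],[0,0,0.01],[0,0,0.01]]}'
python3 -m handwheel '{"travel":[[0,0,0],[0,0,0],[0,0,0],[0,0,0],[0,0,0],[0,0,0],[0,0,0],[0,0,0]],"rot":[[0,0,0],[0,0,0],[0,0,0],[0,0,0],[0,0,0],[0,0,0],[0,0,0],[0,0,0]]}'
python3 meas.py; python3 meas.py
```

```text
clock: 24.98
tcp_pos: [609.3, -2.8, 54.6]
tool_rot: [0.001, 0.995, 0.098, 0.003]
contact_force: [1.2, 2.5, 9.1]
width: 12.9
grip_force: 63.4
clock: 25.98
tcp_pos: [609.3, -2.8, 54.6]
tool_rot: [0.001, 0.995, 0.098, 0.002]
contact_force: [1.3, 2.6, 8.2]
width: 12.7
grip_force: 63.4
slope along deg 0.012 seat z 51.8 n 16563 F [8.  9.2 9. ] [609.29771279  -2.83412461  54.58570371] 26.025 j6 1.3153479886693493
top vial -30.5 33.0 bubble rel -0.2 contrast 97
side vial -20.5 42.0 bubble rel -0.7 contrast 67
slope along deg 0.012 seat z 51.8 n 16572 F [9.3 8.6 8.7] [609.2999742   -2.83937208  54.60021291] 26.325 j6 1.3153728097471418
top vial -30.5 33.0 bubble rel -0.2 contrast 97
side vial -20.0 41.5 bubble rel -1.0 contrast 68
```

Bubble is steady and centred within measurement error, with the knob gripped and pressed with about 9 N.

```bash
python3 -c "
from plant import robot
print(robot.close_job())"
```

```text
the job is handed in; nothing more can be done
None
```

The job is handed in: the level lies between the scribed lines, the bubble is steady and centred to within about 1 mm, and the arm is still gripping the knob and pressing it down with about 9 N. The first grasp of the level closed on air because the fingers end about 34 mm short of the reported tip; nothing was disturbed.

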